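Slide a coin cell into the battery well of a clamped meter and shut its battery door

ROBOT

A 7-joint arm with a two-finger parallel gripper is mounted at the origin on the work surface. World frame = base frame: x ahead of the robot, y to its left, z up, the work surface at z = 0. Lengths are in m, angles in rad, forces in N, time in s.
With the tool pointing down it reaches from about 0.425 to 0.95 m from the base axis. Payload 16.7 kg.
Tool frame: the origin (TCP) lies on the centre line of the jaws, within the pads' length; the fingertips stand 19 mm ahead of it and the grasp point (between the pads) is the TCP; z points along the fingers, y is the line along which they close (so a half turn about z gives the same grasp; the last joint's range is limited). The gripper opens to 94 mm and grips with 3 to 60 N. Pads are 16 mm wide; open, the fingers measure 119 mm over their backs; the gripper's body (75 mm by 177 mm) begins 78 mm behind the grasp point.
Start: joints at [0.957, 0.426, 0.074, 1.606, -0.034, 1.111, -0.067], TCP at [0.303, -0.603, 0.224] pointing down, gripper open.
Joint ranges: [-2.85, 2.85], [-0.5, 2.14], [-1.23, 1.37], [0.21, 2.46], [-1.02, 4.16], [0.16, 2.05], [-2.73, 2.73]. Speed limits (rad/s): [1.89, 1.89, 2.39, 2.39, 3.01, 3.01, 3.01].

INTERFACE

Orientations are given as a unit quaternion [w, x, y, z].
In Python, from cell import * gives the robot as it stands.
- The arm moves only by the tool move_arm, never from a script. Its argument "series" is a list that holds one entry, the list of rows, each a list of 7 numbers: the closure, from -1 (fully open) to 1 (shut), so that 0 is half open, then the shift along the world's x, y, z in mm, then the turn, a rotation vector about the world's x, y, z in rad. In form: [[[fingers, x, y, z, rx, ry, rz], ...]]. A call has 1 to 12 rows; each row is the pose to reach, as a shift and turn from the pose commanded when the call began; what a row does not reach only later rows make up. A row lasts 1/8 s, in which the tool goes at most 62.5 mm and 10.7 degrees, less where a joint would pass 70% of its speed; a pose out of reach is approached as far as the arm can. A call with a gripper value outside its range is refused whole. The fingers move at their own pace and stop on an object; "squeeze" is the grip in N (left out, the last holds). Time passes only in rows, so rows that repeat a pose let the fingers close. It gives the time, the measured TCP pose, the force, the opening and the grip force at its end, in the units of the state.
- read_state(): the state, without advancing time (a new reading comes with each control period).
- read_camera(name): name is "scene" or "top" or "wrist"; returns (picture, depth): 420x560x3 uint8, red, green, blue; 420x560 float32, m along the optical axis (not along the pixel's ray), 0 where there is no reading.
- camera_info(name): a dict with "fov_y" (degrees; the focal length in pixels is half the picture's height over the tangent of half this angle, whatever the lens; pixels are square), "cx", "cy" (the principal point, pixels), "R" (3x3) and "t" (3): a world point X has camera coordinates R X + t. Camera axes: x right, y down, z forward; pixel columns grow to the right and rows downward; lengths in m; the calibration is good to about 2 mm. A picture is of the moment at which its call begins: read the wrist's pose just before it. camera_info takes no time and is no camera call; for the wrist camera it gives the pose at the moment of the call.
- sign_off(): hands the job in; it is judged then, once.
The state is a dict: "clock": time; "q": joint angles; "qd": joint speeds; "tau": joint torques, N m; "eef_pos": TCP position; "ee_rot": TCP orientation; "ft_force": force on the tool from outside, world axes, zero at the start; "ft_torque": the same for the moment, N m; "width": finger opening in m; "finger_force": force on a finger pad.
Only numpy, scipy, OpenCV 4.12 (cv2) and the standard library are available. Lean on these libraries where they do the work, as an engineer would, in place of code of your own. Each camera call takes 0.05 s, during which the arm holds its last target. There are 200 camera calls.

TASK

Fit the battery in the meter that is clamped face down in the holder: with a fingertip, push the coin cell lying on its back across the rim until it drops into the round battery well and lies flat, then push the orange battery door fully shut over it. Use light pushes only: do not pinch the cell or lift it off the meter, and leave the solder spool, cutters and flux jar alone.

Things in the scene. Friction and masses are not known exactly. Their poses are not given: they have to be found in the camera images.
- meter: Fixed: grey handheld meter, 190 x 96 mm, face down, clamped by its long sides in a low bench holder (130 x 172 mm, all of it at least 7 mm below the deck; knob reaches 123 mm along -y). Origin on the mat under the meter's centre; x along its length, z up. Its flat back, the deck, is 48 mm above the origin, x -88..88, y -44..44 mm; nothing stands on the -x end but the cell.
- well (a point): Centre of the mouth, at deck height, of the battery well: a round recess in the deck 28 mm in diameter, 8.5 mm deep, at x = y = 0 of the meter (same axes). Beside it two door rails, 5.5 mm high, run on the deck from x = -24 to 88 mm; 55 mm is clear between them (y -27.5..27.5).
- cell: Loose bright steel coin cell, a disc 24.5 mm in diameter and 7.7 mm thick, 11 to 17 g. Origin at the centre of its underside, z up. It starts flat on the deck, 42 to 68 mm from the well towards the meter's -x and up to 18 mm to either side. Going over the rim it may stick tilted; a light press on top frees it. Seated, its underside is 8.5 mm and its top 0.8 mm below the deck.
- door (a joint): Orange battery door, captive in the rails; m: 0 = shut over the well, 0.056 = fully open; it opens towards the meter's +x, starts 44 to 56 mm open, stays where left, takes about 1 N. Its plate, 50 mm (x) by 56 mm, lies 0.7 to 3.7 mm above the deck and when shut spans x -21..29 mm of the meter. It is stopped by a cell that is not seated.
- door_rib (a point): Centre of the top edge of the door's upright thumb rib, 11 mm above the deck. The rib is 6 mm thick along the meter's x, 40 mm long along y, and stands 7.3 mm above the plate; its +x face is 3 mm from this point and 2 mm short of the plate's +x edge. Push the rib towards the meter's -x to shut the door.
- spool: Loose solder spool standing on end, green flanges 64 mm in diameter, 46 mm high; origin at the centre of its underside.
- cutters: Loose side cutters with red handles lying flat, about 135 x 60 mm, 13 mm high, nose along their x; origin on the mat near the pivot.
- flux: Loose amber flux jar with a black cap, 42 mm in diameter, 45 mm high; origin at the centre of its underside.

How it is judged:
On the way, in this order (a step that is already met when the one before it is completed fails the run):
1. the cell lies flat in the well while the door is still open (horizontal distance between cell and well below 0.003 m and z of cell in the frame of well below -0.007 m and angle between cell's own z axis and vertical below 0.1 rad and value of joint door above 0.03 m), for 0.2 s.
2. the door is fully shut (value of joint door below 0.003 m), for 0.2 s.
At the end, for the whole second after the job is handed in: The cell lies flat and right way up in the well (centre within 3 mm, underside at least 7 mm below the deck, tilt under 0.1 rad), at rest, and the door is within 3 mm of fully shut (horizontal distance between cell and well below 0.003 m and z of cell in the frame of well below -0.007 m and angle between cell's own z axis and vertical below 0.1 rad and value of joint door below 0.003 m and linear speed of cell below 0.01 m/s); the robot touches nothing.
It fails at once if the cell is lifted more than 8 mm off the back of the meter (z of cell in the frame of well above 0.008 m).
It fails at once if the cell is pinched or pressed with more than 32 N (contact force between the fingers and cell above 32 N).
It fails at once if the solder spool is moved more than 15 mm (distance of spool from where it was at the start of the episode above 0.015 m).
It fails at once if the cutters are moved more than 15 mm (distance of cutters from where it was at the start of the episode above 0.015 m).
It fails at once if the flux jar is moved more than 15 mm (distance of flux from where it was at the start of the episode above 0.015 m).
It also fails if it takes over 51 s, if anything falls off the work surface, if the arm or the gripper's body presses on something with over 40 N, if the wrist force passes 120 N, or if a joint passes its speed limit or range.

## Working session

There is one attempt and no reset: what is moved stays moved. The work goes in short steps, Python scripts to look and compute and a tool call to move; the robot and the scene stay as the last step left them, time stands still between calls to the robot, and variables do not carry over. Pictures are saved under pics/ and viewed, at most 10 in all, crops included, and the job is handed in when it is done.

Besides the shell and the picture viewer there is one more tool, called after "Call:" as name(argument=value, ...), one argument or row to a line, values as JSON. move_arm: Moves the arm, as the interface text tells. Its arguments: {"type":"object","properties":{"series":{"type":"array","items":{"type":"array","items":{"type":"array","items":{"type":"number"}}}},"squeeze":{"type":"number"}},"required":["series"]}

```bash
mkdir -p pics; cat > h.py <<'E'
from cell import *
import numpy as np, cv2
def cam(n):
    ci=camera_info(n); p,d=read_camera(n)
    return p,d,ci
def world(ci,d,u,v,z=None):
    f=210/np.tan(np.radians(ci["fov_y"])/2)
    R=np.array(ci["R"]);t=np.array(ci["t"])
    u=np.asarray(u,float);v=np.asarray(v,float)
    r=np.stack([(u-ci["cx"])/f,(v-ci["cy"])/f,np.ones_like(u)],-1)
    if z is None:
        dd=d[np.round(v).astype(int),np.round(u).astype(int)]
        return (r*dd[...,None]-t)@R
    o=-R.T@t; w=r@R
    return o+w*((z-o[2])/w[...,2])[...,None]
E
python3 - <<'E'
from h import *
p,d,ci=cam("top"); cv2.imwrite("pics/top.png",p[...,::-1]); np.savez("top.npz",p=p,d=d)
p2,d2,c2=cam("scene"); cv2.imwrite("pics/scene.png",p2[...,::-1])
print(ci,read_state())
E
```

```text
{'fov_y': 47.32677686964071, 'cx': 273.3475281398734, 'cy': 207.02078843697933, 'R': array([[ 0.01773202, -0.99981184,  0.00786508],
       [-0.99863503, -0.01809658, -0.04899587],
       [ 0.04912898, -0.00698555, -0.99876801]]), 't': array([-0.00252496,  0.61446084,  1.14718112])} {'clock': 0.1, 'q': array([ 0.95650139,  0.42667871,  0.0738808 ,  1.60656934, -0.03409161,
        1.1108088 , -0.06710152]), 'qd': array([-0.00020708,  0.00157978,  0.00099931, -0.00145956, -0.00018959,
       -0.00149606,  0.00204158]), 'tau': array([ 7.52520020e-03, -9.37455869e+01,  3.67659643e+00, -4.55041444e+01,
       -4.85376630e-02,  1.67308829e-02, -6.12696027e-08]), 'eef_pos': array([ 0.3023413 , -0.60306101,  0.22382868]), 'ee_rot': array([-5.71659053e-04,  9.73123249e-01,  2.30284130e-01, -1.88977464e-04]), 'ft_force': array([-0.20724674, -0.36214719,  0.11886541]), 'ft_torque': array([ 0.01242498, -0.09947555, -0.04119466]), 'finger_force': 0.0, 'width': 0.09399598686955882}
```

View pics/top.png

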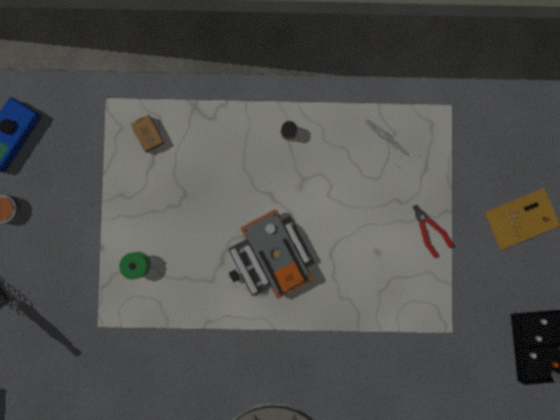

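View pics/scene.png

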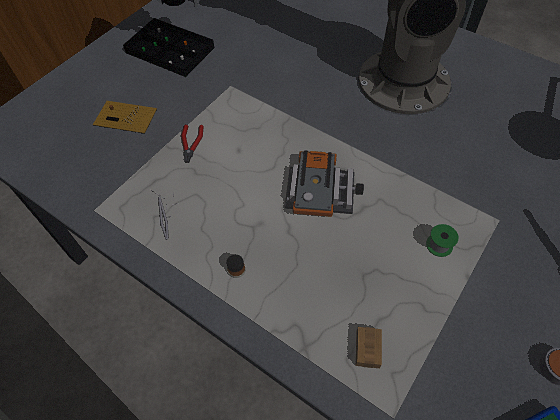

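Top view: meter centred near (277,253), cell at (270,229), door at (290,277), with the meter's +x pointing down-right in the image (towards the robot). I'll measure these roughly, then go above for a close look.

```bash
python3 - <<'E'
from h import *
L=np.load("top.npz");ci=camera_info("top")
for u,v in [(270,229),(277,254),(290,277),(290,262),(262,236)]: print(u,v,world(ci,L['d'],np.array([u]),np.array([v]))[0].round(4))
c=camera_info("wrist");print(-c["R"].T@c["t"],c["R"].round(3),c["fov_y"])
E
```

```text
270 229 [0.5609 0.0157 0.0564]
277 254 [ 0.5022 -0.0019  0.0395]
290 277 [ 0.45   -0.0329  0.053 ]
290 262 [ 0.4848 -0.0324  0.0521]
262 236 [0.5442 0.0341 0.0499]
[ 0.37379186 -0.56700268  0.38503144] [[ 0.448 -0.894 -0.001]
 [-0.859 -0.431  0.278]
 [-0.249 -0.124 -0.961]] 70.57334232145107
```

Call:
move_arm(
  series=[
    [[0.7,195,600,20,0,0,0],[0.7,195,600,20,0,0,0],[0.7,195,600,20,0,0,0],[0.7,195,600,20,0,0,0],[0.7,195,600,20,0,0,0],[0.7,195,600,20,0,0,0],[0.7,195,600,20,0,0,0],[0.7,195,600,20,0,0,0],[0.7,195,600,20,0,0,0],[0.7,195,600,20,0,0,0],[0.7,195,600,20,0,0,0],[0.7,195,600,20,0,0,0]],
  ],
)

```text
clock: 1.6
eef_pos: [0.4973, -0.0033, 0.2441]
ee_rot: [-0.0, 0.973, 0.231, -0.0]
ft_force: [-0.2, 0.3, 0.0]
width: 0.014
finger_force: 0.0
```

```bash
python3 - <<'E'
from h import *
s=read_state();print(s["eef_pos"],s["ee_rot"],s["width"],s["qd"].round(3),s["ft_force"])
p,d,ci=cam("wrist"); cv2.imwrite("pics/w1.png",p[...,::-1]); np.savez("w1.npz",p=p,d=d,ci=ci)
E
```

```text
[ 0.49730958 -0.00333098  0.24414781] [-4.70046930e-05  9.73023933e-01  2.30703908e-01 -3.60197677e-04] 0.014021661563005564 [ 0.027 -0.005  0.022  0.009  0.    -0.     0.011] [-0.20987911  0.26844999  0.00133907]
```

View pics/w1.png

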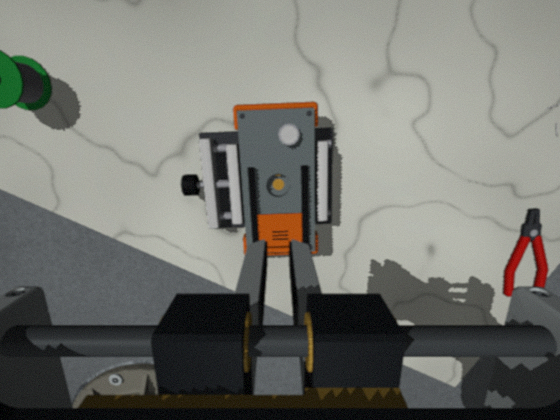

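The close look shows the well at (279,185), the cell at (289,133), the rails at u≈253 and 306, and the door at about (279,228) with its rib hidden near the slots. Next I'll fit these precisely.

```bash
python3 - <<'E'
from h import *
L=np.load("w1.npz",allow_pickle=True);p,d,ci=L["p"],L["d"],L["ci"].item()
c=p[95:265,225:330]; cv2.imwrite("pics/w1c.png",cv2.resize(c[...,::-1],None,fx=3.5,fy=3.5,interpolation=cv2.INTER_CUBIC))
deck=np.concatenate([world(ci,d,*[a.ravel() for a in np.meshgrid(np.arange(u0,u1),np.arange(v0,v1))]) for u0,u1,v0,v1 in [(250,272,118,160),(262,295,150,165)]])
zd=np.median(deck[:,2]);print("deck",zd,deck[:,2].std())
g=p.mean(2)
m=(g[115:150,270:310]>165).astype(np.uint8);cn=max(cv2.findContours(m,0,1)[0],key=cv2.contourArea)
(x,y),r=cv2.minEnclosingCircle(cn);M=cv2.moments(m,True);print("cell px",x+270,y+115,r,M['m10']/M['m00']+270,M['m01']/M['m00']+115)
print("cell",world(ci,d,np.array([x+270]),np.array([y+115]),zd+.0077), "depth z", world(ci,d,np.array([x+270]),np.array([y+115])))
hsv=cv2.cvtColor(p,cv2.COLOR_RGB2HSV)
print("cell row",g[133,270:310].astype(int)); print("well row",g[180,262:300].astype(int),"\nwell col",g[165:215,279].astype(int))
print("rowrail",g[185,225:335].astype(int))
Z=world(ci,d,np.full(110,280),np.arange(150,260));print("doorz",(1000*Z[:,2]-1000*zd).round(0).astype(int))
E
```

```text
deck 0.05192124824281092 0.026468902376478427
cell px 288.730770111084 134.26922988891602 7.970643520355225 288.6588235294118 134.10588235294117
cell [[0.56376179 0.01654402 0.05962125]] depth z [[0.56377327 0.01658193 0.06042037]]
cell row [ 95  96  91  95  94  96  92 103 124 142 152 164 167 166 167 166 166 169
 166 165 168 165 169 165 170 171 164 151 131  93  59  61  77  91  95  95
  96  93 100  97]
well row [ 99  96  96  98  92  69  54  49  43  44  47  64  89 101 109 113 107 114
 114 103 102 100  93  97  97  92  93  88  91  94  98  93  97  95  95  98
  97  87] 
well col [ 94  94  97  94  88  94  96  94  85  74  76  77  85  95 110 114 110 107
 111 109 110 103 107 108 107 102  94  98  99  86  71  71  79  97  96  92
  98  97  96  93  95 100  96  99  99  99  94  88  85  91]
rowrail [132 130 130 138 157 170 181 179 179 175 173 172 169 148  99  46  44  74
  85  96  95  95  90  66  39  15  11  18  19  22  29  44  55  76  86  92
  96  92  93  95  86  64  46  40  45  57  78  96 105 112 108 102 108 103
 110 107 108 110 105 101 100  92  95  95  90  87  90  99  93  95  95  96
  98  96  93  87  57  29  12  18  17  15  22  41  67  82  95  99  91  66
  34  35  89 147 172 178 178 178 169 169 163 150  98  45  23  29  48  77
  83  92]
doorz [  0   1  -1   0   0  -1  -1   1  -1   0   1  -1   0   0   1   0  -1   0
   0   0   0   1   1   0  -8  -8  -9  -9  -6  -7  -9  -8  -9  -7  -9  -9
  -9  -8  -8  -8  -8  -7  -9  -8  -8  -6  -2   0   0  -1   0   0   0   0
   1   1   1   2   0   0  -1   0   0  -1   3   4   3   3   4   3   4   4
   3   3   4   4   4   4   2   3   4   3   4   3   4   4   5   3   4   4
   3   3   3   5   3   4   6  10  11  11  12  11   0  -5  -5 -49 -49 -48
 -48 -46]
```

View pics/w1c.png

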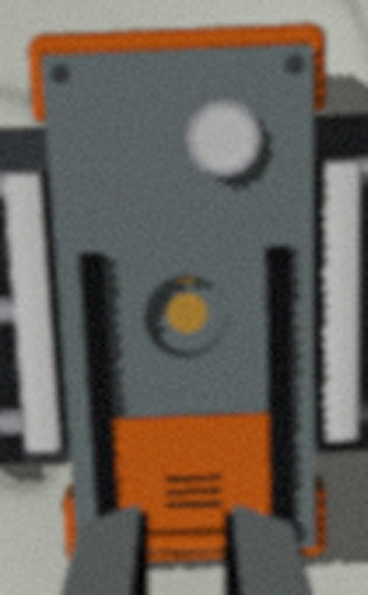

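```bash
python3 - <<'E'
from h import *
L=np.load("w1.npz",allow_pickle=True);p,d,ci=L["p"],L["d"],L["ci"].item()
v,u=np.mgrid[95:262,220:335]; W=world(ci,d,u,v); z=W[...,2]
zd=np.median(z[20:60,30:50]);print("deck",zd)
def ctr(m,h):
    P=world(ci,d,u[m],v[m],zd+h);a=P[:,:2].mean(0);r=np.percentile(np.linalg.norm(P[:,:2]-a,axis=1),97);return a,r
wm=(z<zd-.003)&(abs(u-279)<15)&(abs(v-185)<18); w,r=ctr(wm,0);print("well",w,r)
cm=(z>zd+.004)&(abs(u-289)<14)&(abs(v-133)<14); c,r=ctr(cm,.0077);print("cell",c,r)
hsv=cv2.cvtColor(p,cv2.COLOR_RGB2HSV)[95:262,220:335]
# rails dark pixels raised, rows 172-215
for lo,hi in [(245,268),(296,312)]:
    m=(z>zd+.0035)&(u>lo)&(u<hi)&(v>172)&(v<225)
    P=world(ci,d,u[m],v[m],zd+.0055)[:,:2]
    # edge fit: per-row mean
    rows=np.unique(v[m]);Q=np.array([world(ci,d,np.array([u[m][v[m]==k].mean()]),np.array([k]),zd+.0055)[0,:2] for k in rows])
    f=cv2.fitLine(Q.astype(np.float32),cv2.DIST_HUBER,0,.01,.01).ravel();print("rail ang",np.degrees(np.arctan2(f[1],f[0])),f[2:],len(Q))
# deck long edges: deck-level mask between rows 110-170
m=(abs(z-zd)<.003);E=[[],[]]
for k in range(112,172):
    uu=u[0][m[k-95]]; 
    for i,x in enumerate((uu.min(),uu.max())): E[i].append(world(ci,d,np.array([x]),np.array([k]),zd)[0,:2])
for e in E:
    f=cv2.fitLine(np.array(e,np.float32),cv2.DIST_HUBER,0,.01,.01).ravel();print("edge ang",np.degrees(np.arctan2(f[1],f[0])),f[2:])
om=(hsv[...,0]<15)&(hsv[...,1]>150)&(v>200)&(abs(z-zd-.0037)<.003)&(abs(u-279)<15)
k=v[om].min();print("door front",world(ci,d,np.array([280]),np.array([k]),zd+.0037),k)
rm=(z>zd+.0085)&(abs(u-279)<12)&(v>225);print("rib front/back",[world(ci,d,np.array([280]),np.array([q]),zd+.011)[0] for q in (v[rm].min()-.5,v[rm].max()+.5)])
E
```

```text
deck 0.05184843413272969
well [0.50487331 0.00088825] 0.013472359923075527
cell [0.5638135  0.01712646] 0.011827842701751443
rail ang 31.648687 [0.47944927 0.02195385] 52
rail ang 27.199232 [ 0.50779766 -0.032918  ] 52
edge ang 28.816402 [0.5299841  0.06434657]
edge ang 28.561474 [ 0.57259864 -0.0108553 ]
door front [[ 0.47528715 -0.01710392  0.05554843]] 213
rib front/back [array([ 0.45371051, -0.02793621,  0.06284843]), array([ 0.41996925, -0.04496936,  0.06284843])]
```

Call:
move_arm(
  series=[
    [[0.7,88,32.5,-60,0,0,0.04],[0.7,88,32.5,-60,0,0,0.04],[0.7,88,32.5,-110,0,0,0.04],[0.7,88,32.5,-145,0,0,0.04],[0.7,88,32.5,-160,0,0,0.04],[0.7,88,32.5,-168,0,0,0.04],[0.7,88,32.5,-170,0,0,0.04],[0.7,88,32.5,-170,0,0,0.04]],
  ],
)

```text
clock: 2.65
eef_pos: [0.5861, 0.029, 0.0754]
ee_rot: [0.0, 0.968, 0.25, 0.001]
ft_force: [0.0, -0.2, -0.2]
width: 0.014
finger_force: 0.0
```

```bash
python3 - <<'E'
from h import *
s=read_state();print(s["eef_pos"],s["ee_rot"],s["ft_force"])
p,d,ci=cam("wrist");c=p[150:400,150:420]
cv2.imwrite("pics/w2.png",cv2.resize(c[...,::-1],None,fx=2.4,fy=2.4))
E
```

```text
[0.58608102 0.0290054  0.07543712] [1.63199925e-04 9.68352544e-01 2.49585367e-01 6.84733331e-04] [ 0.03530078 -0.18690871 -0.18612112]
```

View pics/w2.png

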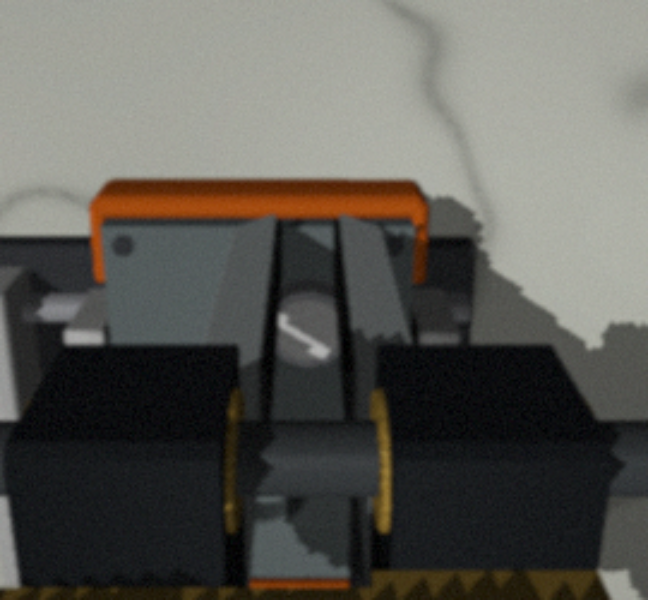

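The cell sits centred between the fingertips, at about (310,328) in the crop. Starting the push.

Call:
move_arm(
  series=[
    [[0.7,0,0,-2,0,0,0],[0.7,-6,-2.5,-2,0,0,0],[0.7,-12,-4.5,-2,0,0,0],[0.7,-18,-6.5,-2,0,0,0],[0.7,-24,-8.5,-2,0,0,0],[0.7,-30,-10,-2,0,0,0],[0.7,-36,-12,-2,0,0,0],[0.7,-42,-13.5,-2,0,0,0],[0.7,-48,-15,-2,0,0,0],[0.7,-54,-16.5,-2,0,0,0],[0.7,-58,-17.5,-2,0,0,0],[0.7,-58,-17.5,-2,0,0,0]],
  ],
)

```text
clock: 4.2
eef_pos: [0.5273, 0.0115, 0.0725]
ee_rot: [0.0, 0.968, 0.25, -0.0]
ft_force: [0.6, 0.6, -0.1]
width: 0.0145
finger_force: 0.0
```

```bash
python3 - <<'E'
from h import *
s=read_state();print(s["eef_pos"],s["ee_rot"],s["ft_force"])
p,d,ci=cam("wrist");c=p[150:400,150:420]
cv2.imwrite("pics/w3.png",cv2.resize(c[...,::-1],None,fx=2.4,fy=2.4))
E
```

```text
[0.5273355  0.01152481 0.07252759] [ 1.73754329e-05  9.68328639e-01  2.49679085e-01 -1.22868138e-05] [ 0.57458602  0.62541473 -0.14662341]
```

View pics/w3.png

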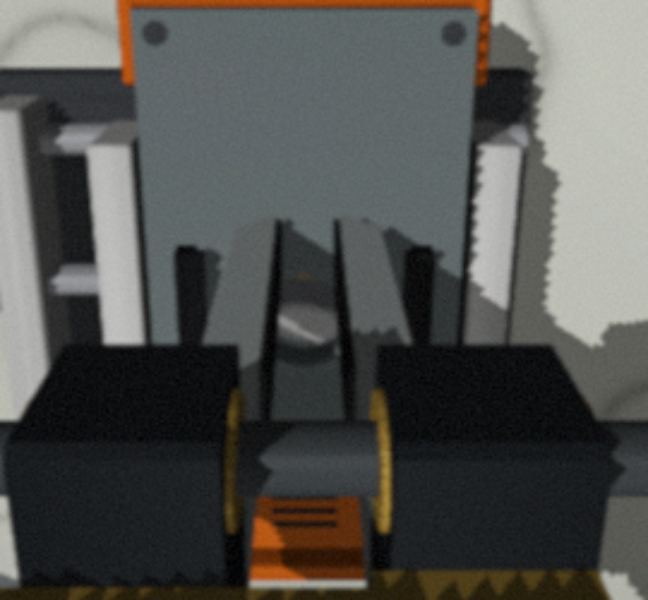

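The cell at (308,320) seems to have tilted in the well. The gold contact shows behind it at (305,277). Checking the depth.

```bash
python3 - <<'E'
from h import *
p,d,ci=cam("wrist")
w=np.array([.5049,.0009]);e=np.array([.8746,.4848])
for u in (273,278,284):
  print(u)
  for v in range(245,302,4):
    P=world(ci,d,np.array([u]),np.array([v]))[0];q=P[:2]-w
    print(v,"x %.1f y %.1f z %.1f"%(-1e3*q@e,1e3*q@[.4848,-.8746],1e3*(P[2]-.0518)),p[v,u])
E
```

```text
273
245 x -27.6 y -2.0 z -0.7 [49 51 52]
249 x -25.7 y -1.9 z 1.3 [47 50 50]
253 x -22.2 y -2.0 z 0.0 [50 56 54]
257 x -19.1 y -2.0 z -0.4 [45 49 51]
261 x -16.5 y -2.0 z 0.2 [52 55 52]
265 x -11.5 y -2.1 z -3.7 [57 56 45]
269 x -13.8 y -1.9 z 6.5 [47 48 51]
273 x -12.2 y -1.9 z 9.0 [43 44 45]
277 x -10.4 y -1.9 z 10.9 [69 74 73]
281 x -6.0 y -2.0 z 8.2 [87 89 88]
285 x -0.5 y -2.1 z 3.9 [137 136 135]
289 x 4.1 y -2.1 z 1.3 [101 104 100]
293 x 13.2 y -2.3 z -8.4 [61 62 61]
297 x 14.4 y -2.3 z -5.0 [22 26 26]
301 x 14.6 y -2.2 z -0.3 [34 35 35]
278
245 x -27.8 y 1.4 z -0.3 [ 97 107 107]
249 x -25.5 y 1.4 z 0.9 [84 88 90]
253 x -22.3 y 1.3 z 0.2 [51 50 52]
257 x -19.3 y 1.3 z -0.0 [43 45 47]
261 x -16.9 y 1.3 z 1.1 [48 55 54]
265 x -11.1 y 1.3 z -4.6 [59 56 41]
269 x -14.1 y 1.3 z 7.1 [45 45 44]
273 x -12.2 y 1.3 z 8.9 [40 42 45]
277 x -10.3 y 1.3 z 10.8 [70 69 71]
281 x -5.8 y 1.3 z 7.8 [90 91 89]
285 x -0.7 y 1.3 z 4.2 [92 89 89]
289 x 3.8 y 1.3 z 1.7 [132 130 130]
293 x 12.9 y 1.3 z -7.9 [57 58 58]
297 x 14.9 y 1.3 z -5.8 [27 28 27]
301 x 14.6 y 1.3 z -0.4 [30 33 33]
284
245 x -28.2 y 5.3 z 0.8 [ 95 105 105]
249 x -25.3 y 5.3 z 0.5 [ 96 102 108]
253 x -22.7 y 5.3 z 1.0 [82 92 89]
257 x -19.7 y 5.3 z 0.8 [48 53 54]
261 x -16.4 y 5.4 z 0.1 [54 56 55]
265 x -13.6 y 5.4 z 0.5 [50 54 53]
269 x -13.2 y 5.3 z 5.4 [46 50 53]
273 x -12.1 y 5.2 z 8.9 [44 45 45]
277 x -9.9 y 5.2 z 10.1 [43 43 51]
281 x -6.1 y 5.2 z 8.5 [85 87 87]
285 x -1.5 y 5.3 z 5.6 [90 91 93]
289 x 3.2 y 5.4 z 2.8 [88 90 90]
293 x 12.6 y 5.6 z -7.3 [69 71 75]
297 x 13.3 y 5.6 z -3.3 [20 23 25]
301 x 13.9 y 5.5 z 0.8 [39 43 44]
```

Call:
move_arm(
  series=[
    [[0.7,-1.5,-0.8,0,0,0,0],[0.7,-3,-1.5,0,0,0,0],[0.7,-4.5,-2.3,0,0,0,0],[0.7,-4.5,-2.3,0,0,0,0]],
  ],
)

```text
clock: 4.8
eef_pos: [0.5229, 0.0092, 0.0725]
ee_rot: [-0.0, 0.968, 0.25, -0.0]
ft_force: [0.2, 1.0, 0.9]
width: 0.0144
finger_force: 0.0
```

```bash
cat > prof.py <<'E'
from h import *
s=read_state();print(s["eef_pos"],s["ft_force"])
p,d,ci=cam("wrist")
w=np.array([.5049,.0009]);e=np.array([.8746,.4848])
v,u=np.mgrid[150:330,230:330];P=world(ci,d,u,v);q=P[...,:2]-w;x=-1e3*q@e;y=1e3*q@[.4848,-.8746];z=1e3*(P[...,2]-.0518)
for yy in (-8,-4,0,4,8):
  print(yy,[(int(xx),round(float(np.median(z[m])),1)) for xx in range(-20,22,3) for m in [(abs(y-yy)<1.5)&(abs(x-xx)<1.5)&(z<20)] if m.any()])
E
python3 prof.py
```

```text
[0.52290943 0.00924099 0.0724584 ] [0.1701516  0.99836702 0.92426844]
-8 [(-8, -7.4), (-5, -8.2), (-2, 5.3), (1, 4.2), (4, 2.1), (7, 0.6), (10, -0.8), (13, -2.2), (16, 0.1), (19, 0.2)]
-4 [(-20, 0.1), (-17, 0.3), (-14, 0.1), (-11, 5.8), (-8, 7.6), (-5, 8.1), (-2, 7.0), (1, 4.7), (4, 2.6), (7, 0.9), (10, -1.0), (13, -2.8), (16, 0.1), (19, 0.4)]
0 [(-20, 0.4), (-17, 0.1), (-14, 0.1), (-11, 6.0), (-8, 9.3), (-5, 8.5), (-2, 6.9), (1, 4.9), (4, 3.0), (7, 1.0), (10, -0.1), (13, -4.4), (16, -0.4), (19, 0.3)]
4 [(-20, 0.1), (-17, 0.4), (-14, -0.2), (-11, 6.4), (-8, 7.6), (-5, 8.9), (-2, 7.5), (1, 6.1), (4, 3.3), (7, 1.9), (10, -0.2), (13, -1.8), (16, -0.2), (19, 0.1)]
8 [(-20, 1.0), (-17, 0.5), (-14, 0.9), (-11, 4.2), (-8, 6.1), (-5, 8.0), (-2, 7.5), (1, 5.7), (4, 4.4), (7, 2.2), (10, -0.1), (13, -0.4), (16, 0.4), (19, 0.5)]
```

Call:
move_arm(
  series=[
    [[0.7,4,2.2,0,0,0,0],[0.7,9,5,0,0,0,0],[0.7,14,7.5,10,0,0,0],[0.7,14,7.5,30,0,0,0],[0.7,14,7.5,30,0,0,0]],
  ],
)

```text
clock: 5.48
eef_pos: [0.5383, 0.0172, 0.1041]
ee_rot: [0.0, 0.968, 0.25, 0.001]
ft_force: [0.2, -0.3, 0.7]
width: 0.0141
finger_force: 0.0
```

```bash
python3 prof.py
```

```text
[0.53830507 0.01716006 0.10407983] [ 0.20292307 -0.29068983  0.6597098 ]
-8 [(-20, -0.3), (-17, 0.2), (-14, -0.3), (-11, 0.9), (-8, 5.6), (-5, 4.6), (-2, 2.6), (1, 1.6), (4, 0.8), (7, -0.5), (10, -4.2), (13, -0.4), (16, 0.1), (19, 0.3)]
-4 [(-20, 0.3), (-17, 0.0), (-14, 0.5), (-11, 4.1), (-8, 6.0), (-5, 5.2), (-2, 3.2), (1, 2.7), (4, 1.1), (7, 0.3), (10, -1.1), (13, -2.7), (16, 0.1), (19, 0.3)]
0 [(-20, 0.5), (-17, 0.1), (-14, 0.8), (-11, 5.3), (-8, 6.7), (-5, 5.6), (-2, 4.5), (1, 3.3), (4, 2.0), (7, 1.2), (10, -0.2), (13, -1.3), (16, -0.7), (19, 0.2)]
4 [(-20, 0.1), (-17, -0.0), (-14, 0.5), (-11, 5.9), (-8, 7.3), (-5, 6.1), (-2, 5.0), (1, 3.8), (4, 2.8), (7, 1.3), (10, -0.1), (13, -1.3), (16, -0.1), (19, 0.3)]
8 [(-20, 0.4), (-17, 0.2), (-14, -0.0), (-11, 2.1), (-8, 6.4), (-5, 6.7), (-2, 5.5), (1, 4.5), (4, 3.1), (7, 2.2), (10, -0.7), (13, -0.8), (16, -0.1), (19, 0.4)]
```

The cell is tilted about 23° with its −x edge high. I'll press it lightly there with the fingers closed.

Call:
move_arm(
  series=[
    [[1,-27.6,-13.4,0,0,0,0],[1,-27.6,-13.4,0,0,0,0],[1,-27.6,-13.4,-15,0,0,0],[1,-27.6,-13.4,-21,0,0,0],[1,-27.6,-13.4,-23,0,0,0],[1,-27.6,-13.4,-24,0,0,0],[1,-27.6,-13.4,-25,0,0,0],[1,-27.6,-13.4,-26,0,0,0],[1,-27.6,-13.4,-26,0,0,0]],
  ],
)

```text
clock: 6.65
eef_pos: [0.5095, 0.0034, 0.0765]
ee_rot: [0.0, 0.968, 0.25, 0.0]
ft_force: [-0.1, -0.1, -0.6]
width: 0.0005
finger_force: 0.0
```

Call:
move_arm(
  series=[
    [[1,0,0,-1,0,0,0],[1,0,0,-2,0,0,0],[1,0,0,-3,0,0,0],[1,0,0,-3.5,0,0,0],[1,0,0,-4,0,0,0],[1,0,0,-4,0,0,0]],
  ],
)

```text
clock: 7.4
eef_pos: [0.5094, 0.0034, 0.0724]
ee_rot: [-0.0, 0.968, 0.25, -0.0]
ft_force: [0.5, -0.1, -0.0]
width: 0.0007
finger_force: 0.0
```

Call:
move_arm(
  series=[
    [[1,0,0,-1,0,0,0],[1,0,0,-1,0,0,0],[1,10,5,20,0,0,0],[1,28,14,60,0,0,0],[1,28,14,80,0,0,0],[1,28,14,80,0,0,0]],
  ],
)

```text
clock: 8.15
eef_pos: [0.5383, 0.0176, 0.1538]
ee_rot: [0.0, 0.968, 0.25, 0.001]
ft_force: [0.0, -0.8, -0.7]
width: 0.0002
finger_force: 0.0
```

```bash
python3 prof.py; python3 - <<'E'
from h import *
p,d,ci=cam("wrist");c=p[120:330,180:390]
cv2.imwrite("pics/w4.png",cv2.resize(c[...,::-1],None,fx=2.7,fy=2.7))
E
```

```text
[0.53830487 0.01758243 0.15377671] [ 0.0495852  -0.79813337 -0.6584407 ]
-8 [(-20, -0.2), (-17, -0.0), (-14, 0.2), (-11, -1.2)]
-4 [(-20, 0.2), (-17, -0.6), (-14, -0.7), (-11, -2.3)]
0 [(-20, 0.3), (-17, 0.4), (-14, 0.0), (-11, -0.8)]
4 [(-20, 0.0), (-17, 0.1), (-14, 0.2), (-11, -0.3)]
8 [(-20, 0.5), (-17, -0.3), (-14, 0.1), (-11, -0.1)]
```

View pics/w4.png

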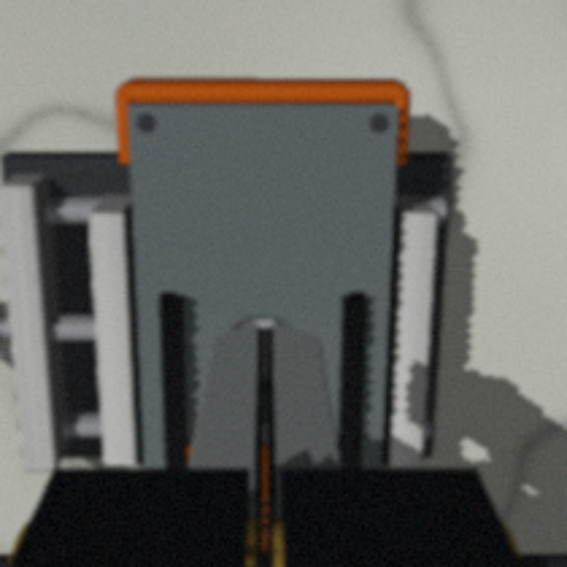

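Call:
move_arm(
  series=[
    [[1,-50,-30,20,0,0,0],[1,-113,-70,20,0,0,0],[1,-113,-70,20,0,0,0],[1,-113,-70,20,0,0,0],[1,-113,-70,20,0,0,0]],
  ],
)

```text
clock: 8.88
eef_pos: [0.4254, -0.0518, 0.1722]
ee_rot: [-0.0, 0.968, 0.25, 0.0]
ft_force: [0.7, 0.6, 0.4]
width: 0.0007
finger_force: 0.0
```

```bash
sed -i 's/150:330,230:330/80:330,150:400/; s/range(-20,22,3)/range(-15,100,3)/' prof.py; python3 prof.py; python3 - <<'E'
from h import *
p,d,ci=cam("wrist");c=p[80:330,150:400]
cv2.imwrite("pics/w5.png",cv2.resize(c[...,::-1],None,fx=2.4,fy=2.4))
E
```

```text
[ 0.4253965  -0.05182634  0.17224755] [0.74747946 0.6210867  0.38964029]
-8 [(-15, -0.2), (-12, 0.2), (-9, -1.0), (-6, -0.6), (-3, -0.3), (0, -1.1), (3, -0.5), (6, -1.0), (9, -8.5), (12, -7.5), (15, 0.3), (18, -0.2), (21, -0.1), (24, 0.5), (27, 0.4), (30, -0.4), (33, 0.4), (36, 3.9), (39, 3.6), (42, 4.3), (45, 3.8), (48, 3.7), (51, 4.0), (54, 3.7), (57, 4.3), (60, 4.0), (63, 3.7), (66, 3.5), (69, 3.6), (72, 3.9), (75, 3.6), (78, 10.3), (81, 10.9), (84, 2.8), (87, 0.4), (90, -5.1), (93, -4.6), (96, -5.5)]
-4 [(-15, -0.6), (-12, -1.8), (-9, -0.7), (-6, -0.1), (-3, -0.6), (0, -0.6), (3, -0.8), (6, -0.6), (9, -0.8), (12, -8.1), (15, -0.2), (18, -0.3), (21, -0.3), (24, -0.1), (27, 0.3), (30, -0.2), (33, -0.2), (36, 3.5), (39, 3.7), (42, 3.7), (45, 4.2), (48, 4.1), (51, 3.6), (54, 4.3), (57, 3.9), (60, 3.8), (63, 4.0), (66, 3.8), (69, 4.0), (72, 3.4), (75, 4.0), (78, 10.2), (81, 11.2), (84, 3.8), (87, 1.0), (90, -5.0), (93, -4.8), (96, -6.6)]
0 [(-15, 0.2), (-12, -1.0), (-9, -0.5), (-6, -0.6), (-3, -0.3), (0, -0.7), (3, -0.2), (6, -0.6), (9, -0.7), (12, -8.7), (15, -0.2), (18, 0.4), (21, 0
[... 461 characters left out ...]
), (30, 0.4), (33, 0.2), (36, 3.9), (39, 3.9), (42, 3.1), (45, 4.3), (48, 3.9), (51, 3.8), (54, 3.5), (57, 3.8), (60, 3.7), (63, 4.1), (66, 3.7), (69, 4.2), (72, 3.8), (75, 4.0), (78, 10.2), (81, 11.4), (84, 3.4), (87, -0.4), (90, -4.9), (93, -5.4), (96, -5.8)]
8 [(-15, 0.3), (-12, -0.4), (-9, -0.6), (-6, -1.0), (-3, -0.3), (0, -0.5), (3, -0.7), (6, -0.7), (9, -7.3), (12, -0.9), (15, 0.0), (18, -0.2), (21, -0.0), (24, -0.7), (27, -0.2), (30, -0.1), (33, 0.4), (36, 3.3), (39, 3.7), (42, 4.0), (45, 3.9), (48, 3.9), (51, 3.2), (54, 3.5), (57, 3.7), (60, 4.1), (63, 3.8), (66, 3.6), (69, 3.8), (72, 3.8), (75, 3.6), (78, 10.6), (81, 11.5), (84, 3.9), (87, -0.1), (90, -4.5), (93, -6.0), (96, -6.5)]
```

View pics/w5.png

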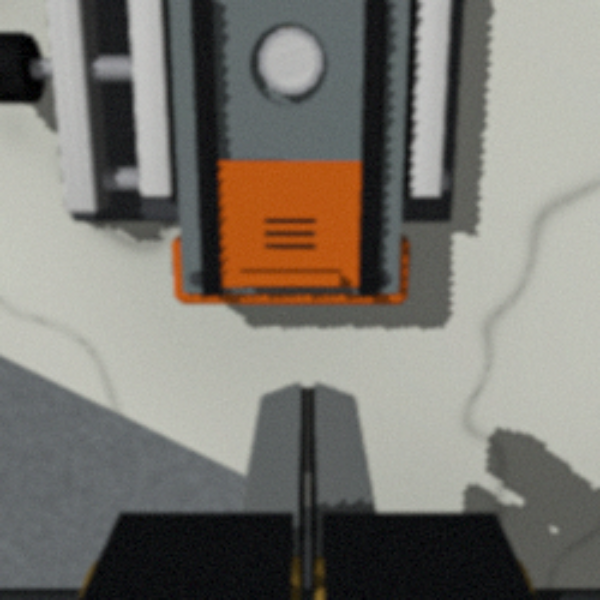

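The cell is seated flat, with its top 0.7 mm below the deck at (290,62). The door's rib face is at x≈83 mm, so I'll go down behind it.

Call:
move_arm(
  series=[
    [[1,-1,-0.5,-50,0,0,0],[1,-1,-0.5,-80,0,0,0],[1,-1,-0.5,-90,0,0,0],[1,-1,-0.5,-95,0,0,0],[1,-1,-0.5,-95,0,0,0],[1,-1,-0.5,-95,0,0,0]],
  ],
)

```text
clock: 9.72
eef_pos: [0.4241, -0.0531, 0.0783]
ee_rot: [0.0, 0.968, 0.25, 0.001]
ft_force: [0.2, 0.0, 0.3]
width: 0.0003
finger_force: 0.0
```

Call:
move_arm(
  series=[
    [[1,0,0,-1,0,0,0],[1,5,2.8,-1,0,0,0],[1,10,5.5,-1,0,0,0],[1,15,8.3,-1,0,0,0],[1,20,11,-1,0,0,0],[1,25,13.8,-1,0,0,0],[1,30,16.6,-1,0,0,0],[1,35,19.4,-1,0,0,0],[1,40,22,-1,0,0,0],[1,45,25,-1,0,0,0],[1,50,27.7,-1,0,0,0],[1,50,27.7,-1,0,0,0]],
  ],
)

```text
clock: 11.22
eef_pos: [0.4739, -0.025, 0.0765]
ee_rot: [-0.0, 0.968, 0.25, 0.0]
ft_force: [0.1, 0.5, 0.4]
width: 0.0
finger_force: 0.0
```

Call:
move_arm(
  series=[
    [[1,1.5,0.8,0,0,0,0],[1,3,1.6,0,0,0,0],[1,4,2.2,0,0,0,0],[1,4,2.2,0,0,0,0]],
  ],
)

```text
clock: 11.72
eef_pos: [0.4773, -0.0232, 0.0764]
ee_rot: [-0.0, 0.968, 0.25, -0.0]
ft_force: [-2.1, -0.6, 1.1]
width: 0.0005
finger_force: 0.8
```

Call:
move_arm(
  series=[
    [[1,0.9,0.5,0,0,0,0],[1,1.8,1,0,0,0,0],[1,1.8,1,0,0,0,0],[1,1.8,1,0,0,0,0]],
  ],
)

```text
clock: 12.22
eef_pos: [0.4777, -0.0231, 0.0762]
ee_rot: [0.0, 0.968, 0.249, -0.002]
ft_force: [-10.3, -5.1, 7.4]
width: 0.0005
finger_force: 5.6
```

Hit the stop: 11 N with no further travel. Backing off and checking.

Call:
move_arm(
  series=[
    [[1,-5,-3,0,0,0,0],[1,-12,-7,0,0,0,0],[1,-20,-11,10,0,0,0],[1,-40,-22,60,0,0,0],[1,-48,-27,95,0,0,0],[1,-48,-27,95,0,0,0],[1,-48,-27,95,0,0,0]],
  ],
)

```text
clock: 13.1
eef_pos: [0.4311, -0.0493, 0.1715]
ee_rot: [0.0, 0.968, 0.25, 0.0]
ft_force: [0.6, 0.0, -0.8]
width: 0.0006
finger_force: 0.0
```

```bash
sed -i 's/range(-15,100,3)/range(-27,40,2)/;s/<1.5)&(z/<1)\&(z/;s/(-8,-4,0,4,8)/(-8,0,8)/' prof.py; python3 prof.py; python3 - <<'E'
from h import *
p,d,ci=cam("wrist");c=p[50:300,150:400]
cv2.imwrite("pics/w6.png",cv2.resize(c[...,::-1],None,fx=2.4,fy=2.4))
E
```

```text
[ 0.43107859 -0.04926247  0.17151061] [ 0.58898687  0.01737494 -0.80901642]
-8 [(-27, -0.0), (-25, 0.5), (-23, -0.1), (-21, 3.2), (-19, 4.3), (-17, 3.5), (-15, 3.8), (-13, 3.5), (-11, 4.1), (-9, 4.0), (-7, 4.2), (-5, 3.6), (-3, 3.5), (-1, 3.5), (1, 3.6), (3, 3.7), (5, 3.4), (7, 3.9), (9, 3.9), (11, 3.9), (13, 4.0), (15, 4.0), (17, 3.6), (19, 4.0), (21, 4.2), (23, 11.2), (25, 11.3), (27, 11.3), (29, 3.1), (31, -0.0), (33, 0.3), (35, -0.6), (37, 0.5), (39, -0.6)]
0 [(-27, 0.2), (-25, 0.1), (-23, 0.1), (-21, 1.7), (-19, 4.0), (-17, 3.9), (-15, 4.3), (-13, 4.4), (-11, 3.7), (-9, 3.4), (-7, 4.1), (-5, 3.3), (-3, 3.7), (-1, 3.7), (1, 4.0), (3, 4.8), (5, 4.0), (7, 3.7), (9, 3.9), (11, 3.5), (13, 3.7), (15, 4.1), (17, 4.0), (19, 4.0), (21, 3.7), (23, 11.1), (25, 10.7), (27, 10.8), (29, 3.7), (31, -0.2), (33, 0.1), (35, -0.2), (37, 0.6), (39, 0.4)]
8 [(-27, -0.1), (-25, 0.4), (-23, -0.0), (-21, 2.3), (-19, 3.5), (-17, 3.4), (-15, 3.7), (-13, 4.1), (-11, 4.0), (-9, 4.4), (-7, 3.9), (-5, 4.5), (-3, 4.4), (-1, 3.6), (1, 3.8), (3, 5.1), (5, 4.5), (7, 4.6), (9, 4.2), (11, 3.6), (13, 4.4), (15, 3.8), (17, 4.0), (19, 3.5), (21, 4.5), (23, 11.1), (25, 10.9), (27, 11.3), (29, 3.6), (31, -0.0), (33, 0.5), (35, 0.3), (37, -0.1), (39, 0.6)]
```

View pics/w6.png

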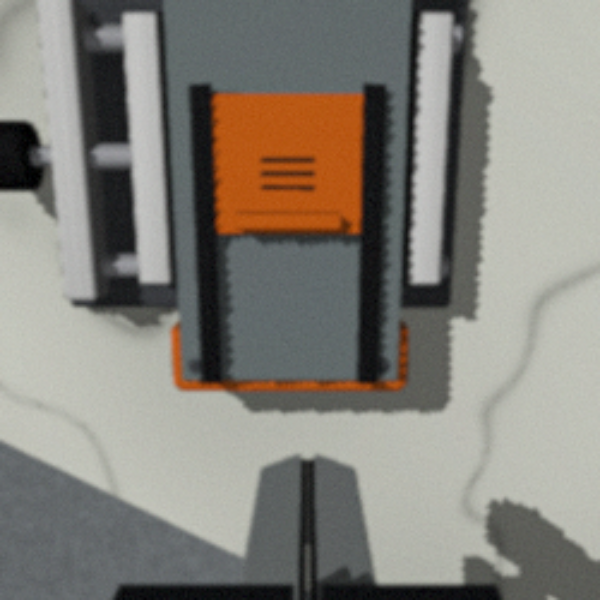

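The door covers the well, spanning x −21 to 29 mm (rows 93–235), so it is shut and the arm is clear.

```bash
python3 -c "
from cell import *
print(sign_off())"
```

```text
the job is handed in; nothing more can be done
None
```

The coin cell is seated flat in the well, the battery door is pushed shut against its stop over it, and the job is handed in; the judge returned no verdict.

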